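# Hold a partial-denture casting up to the inspection camera

## Task

Take the horseshoe-shaped partial-denture framework off the stand by its round casting button: lift it just over the upturned tips of its fork, draw it out forwards and, without setting it down, hold it up to the inspection camera so its fit can be checked before the sprues are cut off. Present the centre of the arch 10 cm in front of the lens on its axis, with the underside facing squarely into the lens and the front of the arch on the low side, and finish while still holding it there quite still. Leave the crown casting hanging on its own fork, and do not bump the camera out of its setting.

Things in the scene. Friction and masses are not known exactly. Their poses are not given: they have to be found in the camera images.
- stand: Fixed stand: black base plate 105 x 165 mm, steel post and, on top (186 mm), a cross bar with two forks that point to its own -x (the front, roughly towards the robot). Origin on the bench, midway below the two hanging places; post and bar 42 mm behind these; z up. (Elsewhere: a big lamp head hangs 0.60 m above the bench at x 0.36-0.58, y over 0.34 m; keep the wrist clear of it.)
- fork_left (a point): Hanging place of the fork at the stand's y = +60 mm, 178 mm above the bench: middle of the gap, level with the rod tops. A fork is two parallel 4 mm steel rods along x, 9 mm gap, 17 mm over both. Tips 22 mm in front of here turn up 8 mm: a casting must rise over 8 mm (at about 16 mm its runners meet the rods from below), then go forward at least 40 mm to be out.
- fork_right (a point): The same on the other fork, at the stand's y = -60 mm. Which casting hangs on which fork varies.
- framework: The part to present: loose silvery cast-metal lower partial-denture framework, about 45 g: horseshoe arch of thin bars with two mesh saddles, 66 mm wide (y), 55 mm deep (x), with its sprue above: four runners, a 6 mm stem, and the button. Origin: arch centre, level with the bars; z up along the stem; own -x is the arch's front (closed round end). On the fork its axes lie as the stand's.
- framework_button (a point): Centre of the framework's solid round casting button, 24 mm diameter, 15 mm high (56 to 71 mm above the arch centre, along the stem). Its flat underside rests on the fork's rods, with the stem between them; it is the place to grip, from above, and overhangs the rods by 3.5 mm on each side.
- framework_front (a point): Front (middle of the closed end) of the framework's arch, 25 mm from the arch centre to its own -x.
- crown_casting: Bystander: loose silvery casting of three small crowns in a row on a straight bar, with the same stem and button (origin 56 mm below the button's underside). It hangs on the other fork and stays there.
- inspection_camera: Fixed stand of the inspection camera: round white foot of 92 mm diameter with an aluminium yoke. Origin under the foot's centre, on the bench; the camera looks up and to the stand's own -x, roughly towards the robot.
- camera_head (a joint): Tilt of the camera's barrel in the yoke, in rad: 0 looks straight up, growing as the lens leans towards the stand's own -x. Set between 0.25 and 0.6 and stiff (1 N m). The tilt axis is 92 mm above the bench, over the foot's centre, along y.
- lens (a point): Centre of the camera's lens, in the top of the barrel (white with black lens ring, 42 mm diameter, small yellow lights), 38 mm from the tilt axis. z: optical axis, out of the lens; x: the high side of the picture (up and away from the robot); y: level.
- focus (a point): Point in the air where the arch centre must be held: on the optical axis, 100 mm in front of the lens (138 mm from the tilt axis). Same axes as the lens: the framework's z shall point along this z and its x along this x (its front then on the low side).
There are look-alikes about, which are no part of the job. Leave any purple look-alike of the framework alone.

How it is judged:
By the outcome, as a careful person would: the job done as asked, in the order asked, and still so for the second after the job is handed in, while the arm keeps its last pose, push and grip.
It also fails if it takes over 42 s, if anything falls off the work surface, if the arm or the gripper's body presses on something with over 40 N, if the wrist force passes 120 N, or if a joint passes its speed limit or range.

## Robot

A 7-joint arm with a two-finger parallel gripper is mounted at the origin on a cart in front of the work surface, level with it; the furniture and walls round the work are solid. World frame = base frame: x ahead of the robot, y to its left, z up, the work surface at z = 0. Lengths are in m, angles in rad, forces in N, time in s.
With the tool pointing down it reaches from about 0.425 to 0.95 m from the base axis. Payload 4.7 kg.
Tool frame: the origin (TCP) lies on the centre line of the jaws, within the pads' length; the fingertips stand bot.tcp_to_tips ahead of it and the grasp point (between the pads) lies 8 mm behind it (bot.tcp_to_tips is the distance from the TCP to the fingertips, in m); z points along the fingers, y is the line along which they close (so a half turn about z gives the same grasp; the last joint's range is limited). The gripper opens to 87 mm and grips with 3 to 60 N. Pads are 19 mm wide; open, the fingers measure 117 mm over their backs; the gripper's body (75 mm by 190 mm) begins 51 mm behind the grasp point.
Start: joints at [-1.157, 0.469, -0.049, 1.532, 0.024, 1.141, -0.082], TCP at [0.289, 0.61, 0.234] pointing down, gripper open.
Joint ranges: [-2.59, 2.59], [-0.33, 1.99], [-1.39, 1.29], [0.1, 2.45], [-1.04, 4.18], [0.21, 1.99], [-2.66, 2.66]. Speed limits (rad/s): [2.57, 2.57, 3.14, 3.14, 3.14, 3.14, 3.14].

## Interface

Orientations are given as a unit quaternion [x, y, z, w].
In Python, from bench import bot gives the robot as it stands.
- The arm moves only by the tool send_rows, never from a script. Its argument "series" is a list of rows, each a list of 7 numbers: the shift along the tool's x, y, z each as a share of 0.02 m, from -1 to 1, then the turn, a rotation vector about the tool's x, y, z each as a share of 180 degrees, from -1 to 1, then the closure, from 0 (fully open) to 1 (shut). In form: [[dx, dy, dz, wx, wy, wz, gripper], ...]. A call has 1 to 12 rows; each row shifts and turns the commanded pose from where the row before left it, along the tool's axes as they then stand; what a row does not reach is not made up. A row lasts 1/10 s, in which the tool goes at most 50 mm and 8.59 degrees, less where a joint would pass 70% of its speed; a pose out of reach is approached as far as the arm can. A call with a number of a shift or a turn outside -1 to 1 is refused whole. A call with a gripper value outside its range is refused whole. The fingers move at their own pace and stop on an object; "newtons" is the grip in N (left out, the last holds). Time passes only in rows, so rows that do not move let the fingers close. It gives the time, the measured TCP pose, the force, the opening and the grip force at its end, in the units of the state.
- bot.read_state(): the state, without advancing time (a new reading comes with each control period).
- bot.get_image(name): name is "scene" or "top"; returns a dict with "color" (420x560x3 uint8, red, green, blue), "vertical_fov" (degrees; the focal length in pixels is half the picture's height over the tangent of half this angle, whatever the lens; pixels are square), "cx", "cy" (the principal point, pixels), "R" (3x3) and "t" (3): a world point X has camera coordinates R X + t. Camera axes: x right, y down, z forward; pixel columns grow to the right and rows downward; lengths in m; the calibration is good to about 2 mm. A picture is of the moment at which its call begins. There is no depth.
- bot.finish_job(): hands the job in; it is judged then, once.
The state is a dict: "time": time; "q": joint angles; "dq": joint speeds; "tau": joint torques, N m; "position": TCP position; "orientation": TCP orientation; "contact_force": force on the tool from outside, world axes, zero at the start; "ft_torque": the same for the moment, N m; "gripper_width": opening from 0.0 (shut) to 1.0 (fully open); "finger_force": force on a finger pad.
Only numpy, scipy, OpenCV 4.12 (cv2) and the standard library are available. Lean on these libraries where they do the work, as an engineer would, in place of code of your own. Each camera call takes 0.05 s, during which the arm holds its last target. There are 200 camera calls.

## Working session

There is one attempt and no reset: what is moved stays moved. The work goes in short steps, Python scripts to look and compute and a tool call to move; the robot and the scene stay as the last step left them, time stands still between calls to the robot, and variables do not carry over. Pictures are saved under pics/ and viewed, at most 10 in all, crops included, and the job is handed in when it is done.

Besides the shell and the picture viewer there is one more tool, called after "Request:" as a command line: name --pt "numbers of a row" for each row, then --argument value for the rest. send_rows: Moves the arm, as the interface text tells. Shift numbers are shares of 0.02 m and turn numbers shares of 180 degrees, none past 1 either way. Its arguments: {"type":"object","properties":{"series":{"type":"array","items":{"type":"array","items":{"type":"number","minimum":-1,"maximum":1}}},"newtons":{"type":"number"}},"required":["series"]}

```bash
mkdir -p pics; ls; python3 - <<'E'
from bench import bot
import cv2,pickle
print(bot.tcp_to_tips, bot.read_state())
for n in("scene","top"):
    d=bot.get_image(n); pickle.dump(d,open(f"pics/{n}0.pkl","wb"))
    cv2.imwrite(f"pics/{n}0.png",cv2.resize(d["color"][:,:,::-1],(800,600),interpolation=cv2.INTER_CUBIC))
    print(n,d["vertical_fov"],d["cx"],d["cy"],d["R"],d["t"])
E
```

```text
pics
0.011 {'time': 0.0, 'q': array([-1.15689196,  0.46944193, -0.04857191,  1.53368598,  0.02409767,
        1.14100972, -0.08230012]), 'dq': array([ 0.00083776, -0.00053787,  0.00090594, -0.00094508,  0.00013936,
       -0.00020958, -0.00199279]), 'tau': array([ 2.84595626e-04, -5.07961178e+01, -8.04493949e-02, -2.36154252e+01,
       -6.13110163e-02,  3.78646993e-02,  1.56921533e-04]), 'position': array([0.28897457, 0.60937379, 0.23250238]), 'orientation': array([ 2.19592902e-01,  9.75591102e-01, -9.63895060e-04, -1.75581111e-04]), 'contact_force': array([-0.06427709, -1.42403827, -0.00814541]), 'ft_torque': array([-0.05435552, -0.02898339, -0.00385771]), 'finger_force': 0.0, 'gripper_width': 0.9997236153858077}
scene 46.58997143197775 282.481535913647 218.37524420823058 [[ 0.64877056 -0.7609737  -0.00397374]
 [-0.57036238 -0.48279417 -0.66452731]
 [ 0.50376931  0.43339223 -0.74725341]] [-0.43966777  0.37514969  0.9084423 ]
top 42.4238416302514 278.3090370670598 215.4997479130937 [[ 2.78352181e-02 -9.99606688e-01  3.41615110e-03]
 [-9.93438612e-01 -2.80423769e-02 -1.10875379e-01]
 [ 1.10927568e-01 -3.07496035e-04 -9.93828446e-01]] [-0.13128156  0.55360638  1.20662382]
```

View pics/scene0.png

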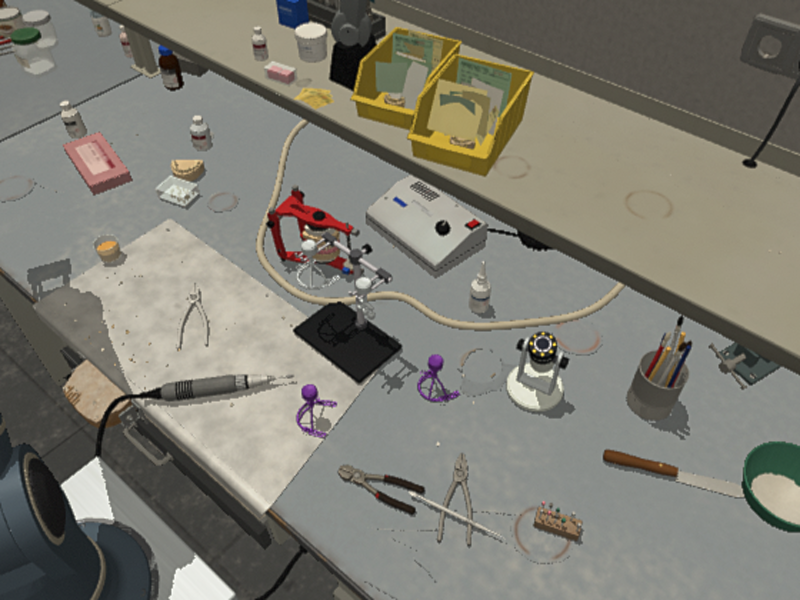

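View pics/top0.png

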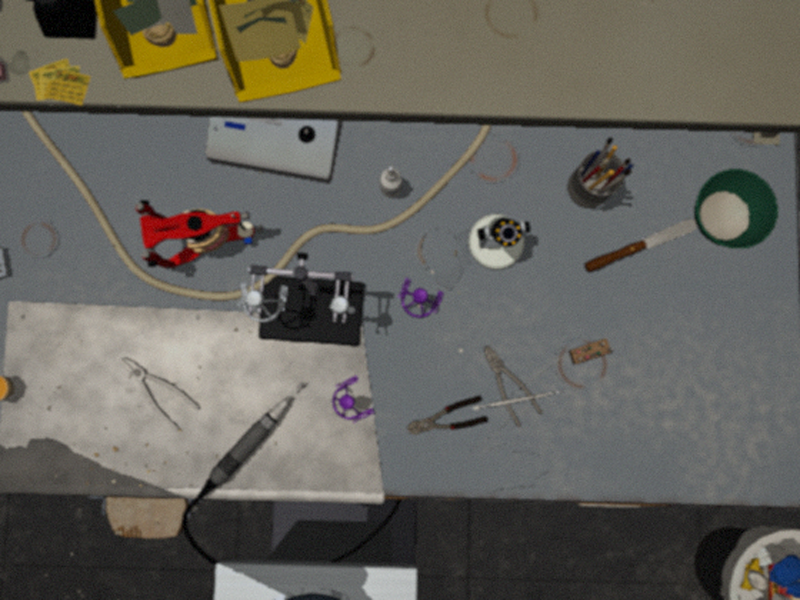

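The scene picture shows the stand with its black base at (350,340). The silvery framework's button is at about (308,247) and the crown casting's at (362,285). The camera is at (540,370). In the top picture, the framework button is at (253,298), with its arch ring around it. The crown button is at (340,305) and the camera lens at (508,233).

Candidates for the framework in the top view:
- Silvery horseshoe at (253,298): chosen.
- Crown casting at (340,305): not it, since it has a straight bar.
- Purple look-alikes at (420,297) and (348,402): not it.
- Red articulator at (195,230): not it.

Next is one close crop to check the choice.

```bash
cat > h.py <<'E'
import numpy as np,cv2,pickle
def load(n,k=0): return pickle.load(open(f"pics/{n}{k}.pkl","rb"))
def K(d):
    f=d["color"].shape[0]/2/np.tan(np.radians(d["vertical_fov"])/2)
    return np.array([[f,0,d["cx"]],[0,f,d["cy"]],[0,0,1]])
def P(d): return K(d)@np.c_[d["R"],d["t"]]
def proj(d,X):
    x=P(d)@np.r_[X,1]; return x[:2]/x[2]
def tri(d1,p1,d2,p2):
    X=cv2.triangulatePoints(P(d1),P(d2),np.float64(p1),np.float64(p2))[:,0]; X=X[:3]/X[3]
    return X, proj(d1,X)-p1, proj(d2,X)-p2
def plane(d,p,z):
    r=d["R"].T@np.linalg.inv(K(d))@np.r_[p,1]; c=-d["R"].T@d["t"]
    return c+r*(z-c[2])/r[2]
E
python3 - <<'E'
from h import *
out=[]
for n,c,w in(("scene",(235,190),100),("scene",(376,256),64),("top",(208,208),100),("top",(352,165),64)):
    d=load(n);h=int(w*.75);x0=c[0]-w//2;y0=c[1]-h//2
    im=cv2.resize(d["color"][y0:y0+h,x0:x0+w,::-1],(400,300),interpolation=cv2.INTER_CUBIC)
    print(n,x0,y0,400/w); out.append(im)
cv2.imwrite("pics/m0.png",np.vstack([np.hstack(out[:2]),np.hstack(out[2:])]))
E
```

```text
scene 185 153 4.0
scene 344 232 6.25
top 158 171 4.0
top 320 141 6.25
```

View pics/m0.png

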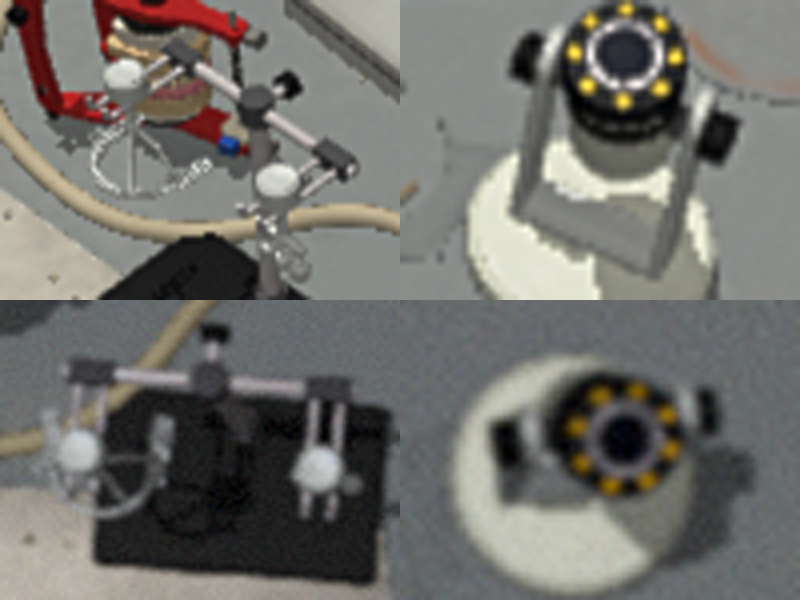

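The crop confirms the choice: the silvery horseshoe arch with saddles hangs on the left fork at top-picture crop (80,450). The crown row is on the right fork at (320,468). The lens is at crop (226,55) in the scene view and (225,137) in the top view.

```bash
cat > m.py <<'E'
from h import *
s,t=load("scene"),load("top")
A=lambda u,v:np.array([(u+.5)/4-.5+185,(v+.5)/4-.5+153]); B=lambda u,v:np.array([(u+.5)/6.25-.5+344,(v+.5)/6.25-.5+232])
C=lambda u,v:np.array([(u+.5)/4-.5+158,(v+.5)/4-.5+171]); D=lambda u,v:np.array([(u+.5)/6.25-.5+320,(v+.5)/6.25-.5+141])
np.set_printoptions(precision=4,suppress=True)
def T(n,p,q):
    X,a,b=tri(s,p,t,q); print(n,X,a,b); return X
f=T("fw button",A(124,76),C(80,150)); c=T("crown button",A(278,181),C(321,168))
l=T("blk L",A(182,54),C(90,71)); r=T("blk R",A(338,158),C(330,87))
for n,a,b in(("btn",c,f),("bar",r,l)): v=b-a; print(n,"yaw",np.degrees(np.arctan2(-v[0],v[1])),np.linalg.norm(v))
# button blobs
# yellow lights
LP=[]
for n,d,(x0,y0) in(("s",s,(344,232)),("t",t,(320,141))):
    im=cv2.resize(d["color"][y0:y0+48,x0:x0+64],None,fx=8,fy=8,interpolation=cv2.INTER_CUBIC)
    hsv=cv2.cvtColor(im,cv2.COLOR_RGB2HSV); m=cv2.inRange(hsv,(15,110,90),(32,255,255))
    k,_,st,ce=cv2.connectedComponentsWithStats(m)
    p=np.array([(ce[i]+.5)/8-.5+(x0,y0) for i in range(1,k) if st[i,4]>60]); print(n,len(p))
    e=cv2.fitEllipse(p.astype(np.float32)*1); print(e,p.mean(0)); LP.append((p,np.array(e[0])))
X=T("lens",LP[0][1],LP[1][1])
# match lights
for p in LP[0][0]:
    best=min(((np.linalg.norm(tri(s,p,t,q)[1]),tuple(tri(s,p,t,q)[0]),q) for q in LP[1][0] if np.linalg.norm(tri(s,p,t,q)[0]-X)<.022),default=None); print(best)
a=T("knobL",B(126,57),D(108,143)); b=T("knobR",B(316,137),D(307,110))
v=a-b; print("mid",(a+b)/2,"yaw",np.degrees(np.arctan2(-v[0],v[1])),"axis",X-(a+b)/2,np.linalg.norm(X-(a+b)/2))
# foot ellipses
for n,d,(x,y,w,h) in(("s",s,(350,240,55,60)),("t",t,(320,140,56,60))):
    im=d["color"][y:y+h,x:x+w].astype(int); m=((im.min(2)>140)&(im[...,0]-im[...,2]>8)).astype(np.uint8)
    c=max(cv2.findContours(m,0,1)[0],key=cv2.contourArea); hu=cv2.convexHull(c)[:,0]+(x,y)
    for z in(0,.012): 
        W=np.array([plane(d,q.astype(float),z)[:2] for q in hu]); print(n,z,W.min(0),W.max(0),cv2.minEnclosingCircle(W.astype(np.float32)))
E
python3 m.py
```

```text
fw button [0.5493 0.0855 0.187 ] [-0.3429  0.0354] [ 0.2094 -0.2306]
crown button [ 0.5436 -0.0354  0.1884] [-0.5118  0.0598] [ 0.3078 -0.317 ]
blk L [0.5917 0.0845 0.1745] [-0.5865  0.0633] [ 0.3684 -0.3938]
blk R [ 0.5873 -0.0377  0.1733] [-0.7676  0.0934] [ 0.4753 -0.4746]
btn yaw -2.6683015752259602 0.12113768439883998
bar yaw -2.0604892119132883 0.12226812701811715
s 8
((379.4944763183594, 240.3684844970703), (14.717950820922852, 16.13133430480957), 94.69977569580078) [379.4952 240.286 ]
t 8
((355.5132751464844, 162.73997497558594), (15.145252227783203, 15.666916847229004), 26.80147361755371) [355.4605 162.7343]
lens [ 0.6653 -0.2783  0.1255] [-0.6936  0.1141] [ 0.4362 -0.3614]
(np.float64(0.7364883705413448), (np.float64(0.6784391207706796), np.float64(-0.269267524047916), np.float64(0.13088634489753329)), array([351.6944, 156.0647]))
(np.float64(0.6472071695083493), (np.float64(0.6684797213755226), np.float64(-0.26219719969710725), np.float64(0.12797529043300696)), array([348.1893, 160.8114]))
(np.float64(0.7572950361249599), (np.float64(0.6807260334056333), np.float64(-0.2817
[... 855 characters left out ...]
9)), array([359.0829, 169.4666]))
knobL [ 0.6694 -0.2416  0.0915] [-0.2734  0.0439] [ 0.1714 -0.1466]
knobR [ 0.6832 -0.3114  0.0906] [-0.0854  0.0148] [ 0.0535 -0.0436]
mid [ 0.6763 -0.2765  0.091 ] yaw 11.178361904063838 axis [-0.011  -0.0018  0.0344] 0.0361946244806181
s 0 [ 0.637  -0.3057] [ 0.6971 -0.2295] ((0.6728085279464722, -0.2687419652938843), 0.04436066746711731)
s 0.012 [ 0.6293 -0.3088] [ 0.6887 -0.2336] ((0.6646317839622498, -0.272348552942276), 0.04378735274076462)
t 0 [ 0.6348 -0.3017] [ 0.7217 -0.2325] ((0.6777250170707703, -0.2746391296386719), 0.04430761933326721)
t 0.012 [ 0.6328 -0.2999] [ 0.7189 -0.2314] ((0.6752704381942749, -0.2731233835220337), 0.043886855244636536)
```

```bash
cat > go.py <<'E'
import sys,numpy as np
from scipy.spatial.transform import Rotation as R
from bench import bot
def delta(pos,Rt):
    s=bot.read_state(); Rc=R.from_quat(s["orientation"])
    d=Rc.inv().apply(np.array(pos)-s["position"])/.02; w=(Rc.inv()*Rt).as_rotvec()/np.pi
    print("t",round(s["time"],2),"pos",s["position"].round(4),"F",s["contact_force"].round(1),"w",round(s["gripper_width"],3),"ff",round(s["finger_force"],1)); print("shift",d.round(3),"turn",w.round(4))
def frame(yaw,tilt):  # part frame: yaw (deg), z leaning tilt (deg) to own -x
    return R.from_euler("ZY",[yaw,-tilt],degrees=True)
def tool(yaw,tilt): return frame(yaw,tilt)*R.from_euler("y",180,degrees=True)  # tool x=-part x, z=-part z
if __name__=="__main__":
    a=list(map(float,sys.argv[1:])); delta(a[:3],tool(*(a[3:] if len(a)>4 else [a[3],0])))
E
python3 go.py .34 .30 .25 -2.3; python3 - <<'E'
import contextlib,io,numpy as np
from scipy.spatial.transform import Rotation as R
with contextlib.redirect_stdout(io.StringIO()): import m
L=[]
for p in m.LP[0][0]:
    c=[(np.linalg.norm(m.tri(m.s,p,m.t,q)[1]),m.tri(m.s,p,m.t,q)[0]) for q in m.LP[1][0]]
    c=[x for x in c if np.linalg.norm(x[1]-m.X)<.022]; L.append(min(c,key=lambda x:x[0])[1])
L=np.array(L); c=L.mean(0); n=np.linalg.svd(L-c)[2][2]; n*=np.sign(n[2])
print("lights centre",c,"normal",n,"tilt",np.degrees(np.arccos(n[2])),"yaw",np.degrees(np.arctan2(-n[1],-n[0])),"r",np.linalg.norm(L-c,axis=1))
E
```

```text
t 0.1 pos [0.2889 0.6094 0.2326] F [-0.7  0.4  0.7] w 1.0 ff 0.0
shift [ -8.935 -12.889  -0.847] turn [-6.000e-04 -1.000e-04 -1.281e-01]
lights centre [ 0.6653 -0.2782  0.1258] normal [-0.3284 -0.058   0.9428] tilt 19.477888239747852 yaw 10.024006247983408 r [0.0167 0.0164 0.0165 0.0165 0.0166 0.0168 0.0167 0.0167]
```

Request:
send_rows --pt "0 0 -0.4 0 0 -0.043 0" --pt "0 0 -0.4 0 0 -0.043 0" --pt "0 0 0 0 0 -0.042 0" --pt "0 0 0 0 0 0 0"

```text
time: 0.5
position: [0.2892, 0.6097, 0.2493]
orientation: [0.02, 1.0, -0.0, -0.0]
contact_force: [0.1, 0.1, -0.3]
gripper_width: 1.0
finger_force: 0.0
```

Request:
send_rows --pt "-0.05 -0.5 0 0 0 0 0" --pt "-0.1 -0.9 0 0 0 0 0" --pt "-0.15 -1 0 0 0 0 0" --pt "-0.15 -1 0 0 0 0 0" --pt "-0.15 -1 0 0 0 0 0" --pt "-0.15 -1 0 0 0 0 0" --pt "-0.2 -1 0 0 0 0 0" --pt "-0.2 -1 0 0 0 0 0" --pt "-0.2 -1 0 0 0 0 0" --pt "-0.2 -1 0 0 0 0 0" --pt "-0.2 -1 0 0 0 0 0" --pt "-0.2 -1 0 0 0 0 0"

```text
time: 1.7
position: [0.3187, 0.3787, 0.2493]
orientation: [0.022, 1.0, -0.0, -0.0]
contact_force: [0.6, -0.1, 0.1]
gripper_width: 1.001
finger_force: 0.0
```

```bash
python3 go.py .5475 .085 .25 -2.3
```

```text
t 1.7 pos [0.3187 0.3787 0.2493] F [ 0.6 -0.1  0.1] w 1.001 ff 0.0
shift [-12.068 -14.171  -0.032] turn [-0.0002 -0.0001 -0.0011]
```

Request:
send_rows --pt "-0.2 -1 0 0 0 0 0" --pt "-0.4 -1 0 0 0 0 0" --pt "-0.9 -1 0 0 0 0 0" --pt "-1 -1 0 0 0 0 0" --pt "-1 -1 0 0 0 0 0" --pt "-1 -1 0 0 0 0 0" --pt "-1 -1 0 0 0 0 0" --pt "-1 -1 0 0 0 0 0" --pt "-1 -1 0 0 0 0 0" --pt "-1 -1 0 0 0 0 0" --pt "-0.5 -0.5 0 0 0 0 0" --pt "0 0 0 0 0 0 0"

```text
time: 2.9
position: [0.4907, 0.1614, 0.2493]
orientation: [0.023, 1.0, -0.0, -0.0]
contact_force: [-0.2, -0.3, 0.1]
gripper_width: 1.004
finger_force: 0.0
```

```bash
python3 go.py .549 .085 .25 -2.3
```

```text
t 2.9 pos [0.4907 0.1614 0.2493] F [-0.2 -0.3  0.1] w 1.004 ff 0.0
shift [-3.089 -3.683 -0.036] turn [-0.0002 -0.0001 -0.0018]
```

Request:
send_rows --pt "-0.8 -0.9 0 0 0 0 0.3" --pt "-0.8 -0.9 0 0 0 0 0.4" --pt "-0.8 -0.9 0 0 0 0 0.4" --pt "-0.6 -0.9 0 0 0 0 0.4" --pt "0 0 0 0 0 0 0.4" --pt "0 0 0 0 0 0 0.4"

```text
time: 3.5
position: [0.5462, 0.0906, 0.2493]
orientation: [0.02, 1.0, 0.001, -0.001]
contact_force: [-0.3, 0.7, -0.0]
gripper_width: 0.62
finger_force: 0.0
```

```bash
python3 go.py .549 .085 .179 -2.3; python3 - <<'E'
from h import *
from bench import bot
out=[]
for n,c,w in(("scene",(225,165),120),("top",(190,200),120)):
    d=bot.get_image(n); pickle.dump(d,open(f"pics/{n}1.pkl","wb")); h=w;x0=c[0]-w//2;y0=c[1]-h//2
    out.append(cv2.resize(d["color"][y0:y0+h,x0:x0+w,::-1],(400,400),interpolation=cv2.INTER_CUBIC))
cv2.imwrite("pics/m1.png",np.hstack(out))
E
```

```text
t 3.5 pos [0.5462 0.0906 0.2493] F [-0.3  0.7 -0. ] w 0.62 ff 0.0
shift [-0.156 -0.277  3.513] turn [ 0.0003 -0.0004  0.0001]
```

View pics/m1.png

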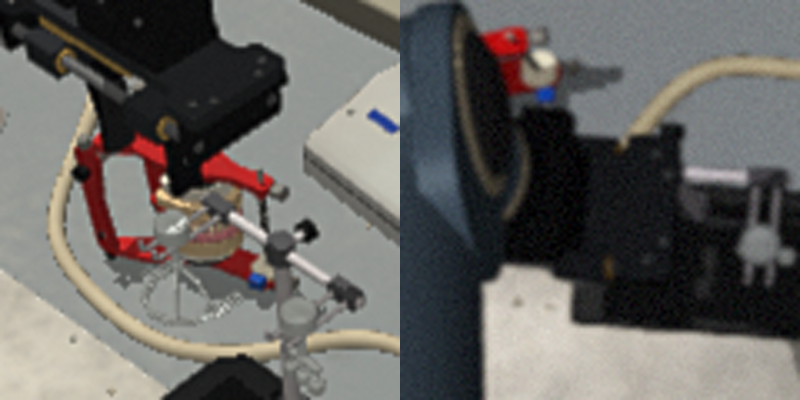

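The crop shows the gripper above the framework's button at (180,230), with the fork tips and the crown at (300,310) clear of it. I'll go down now.

Request:
send_rows --pt "-0.15 -0.27 0.4 0 0 0 0.4" --pt "0 0 0.6 0 0 0 0.4" --pt "0 0 0.6 0 0 0 0.4" --pt "0 0 0.6 0 0 0 0.4" --pt "0 0 0.6 0 0 0 0.4" --pt "0 0 0.5 0 0 0 0.4" --pt "0 0 0.2 0 0 0 0.4" --pt "0 0 0 0 0 0 0.4" --pt "0 0 0 0 0 0 0.4"

```text
time: 4.5
position: [0.5504, 0.0836, 0.1798]
orientation: [0.02, 1.0, 0.0, 0.0]
contact_force: [0.1, -0.2, -0.2]
gripper_width: 0.598
finger_force: 0.0
```

```bash
python3 go.py .549 .085 .179 -2.3
```

```text
t 4.5 pos [0.5504 0.0836 0.1798] F [ 0.1 -0.2 -0.2] w 0.598 ff 0.0
shift [0.071 0.069 0.041] turn [ 0.0001  0.0002 -0.0002]
```

Request:
send_rows --newtons 12 --pt "0.07 0.07 0 0 0 0 0.6" --pt "0 0 0 0 0 0 0.66" --pt "0 0 0 0 0 0 0.7" --pt "0 0 0 0 0 0 1" --pt "0 0 0 0 0 0 1" --pt "0 0 0 0 0 0 1" --pt "0 0 0 0 0 0 1"

```text
time: 5.2
position: [0.5488, 0.0849, 0.1797]
orientation: [0.02, 1.0, 0.0, 0.0]
contact_force: [-0.7, -0.2, 2.2]
gripper_width: 0.268
finger_force: 12.0
```

```bash
python3 go.py .549 .085 .179 -2.3
```

```text
t 5.2 pos [0.5488 0.0849 0.1797] F [-0.7 -0.2  2.2] w 0.268 ff 12.0
shift [-0.012  0.004  0.034] turn [ 0.      0.0001 -0.0002]
```

Request:
send_rows --newtons 25 --pt "0 0 0 0 0 0 1" --pt "0 0 0 0 0 0 1" --pt "0 0 -0.2 0 0 0 1" --pt "0 0 -0.2 0 0 0 1" --pt "0 0 -0.2 0 0 0 1" --pt "0 0 0 0 0 0 1" --pt "0 0 0 0 0 0 1"

```text
time: 5.9
position: [0.5487, 0.085, 0.1917]
orientation: [0.02, 1.0, 0.0, 0.0]
contact_force: [0.2, 0.1, -0.4]
gripper_width: 0.265
finger_force: 25.0
```

```bash
python3 go.py .499 .085 .191 -2.3; python3 - <<'E'
from h import *
from bench import bot
out=[]
for n,c,w in(("scene",(230,180),90),("top",(195,205),90)):
    d=bot.get_image(n); pickle.dump(d,open(f"pics/{n}2.pkl","wb")); h=w;x0=c[0]-w//2;y0=c[1]-h//2
    out.append(cv2.resize(d["color"][y0:y0+h,x0:x0+w,::-1],(400,400),interpolation=cv2.INTER_CUBIC))
cv2.imwrite("pics/m2.png",np.hstack(out))
E
```

```text
t 5.9 pos [0.5487 0.085  0.1917] F [ 0.2  0.1 -0.4] w 0.265 ff 25.0
shift [ 2.483 -0.099  0.032] turn [ 0.0001  0.0001 -0.0002]
```

View pics/m2.png

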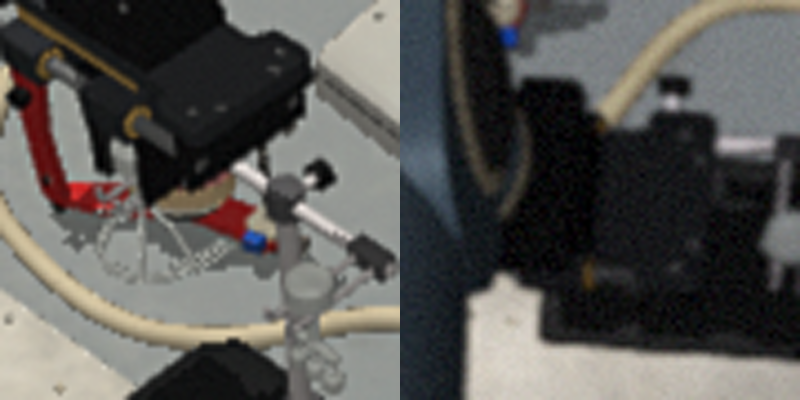

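The framework's arch, at crop (150,260), hangs from the fingers and has risen 12 mm. The crown is still at (310,300). Next I draw it straight forward.

Request:
send_rows --pt "0.2 0 0 0 0 0 1" --pt "0.3 0 0 0 0 0 1" --pt "0.4 0 0 0 0 0 1" --pt "0.4 0 0 0 0 0 1" --pt "0.4 0 0 0 0 0 1" --pt "0.4 0 0 0 0 0 1" --pt "0.4 0 0 0 0 0 1" --pt "0.4 0 0 0 0 0 1" --pt "0.4 0 0 0 0 0 1" --pt "0.3 0 0 0 0 0 1" --pt "0 0 0 0 0 0 1"

```text
time: 7.1
position: [0.4759, 0.0879, 0.1915]
orientation: [0.02, 1.0, 0.0, -0.0]
contact_force: [-0.1, -0.5, -0.2]
gripper_width: 0.262
finger_force: 25.0
```

```bash
python3 - <<'E'
from h import *
from bench import bot
from scipy.spatial.transform import Rotation as R
s=bot.read_state();print(s["time"],s["position"],s["contact_force"].round(1),s["gripper_width"])
out=[]
for n,c,w in(("scene",(205,195),90),("top",(205,215),90)):
    d=bot.get_image(n); pickle.dump(d,open(f"pics/{n}3.pkl","wb")); h=w;x0=c[0]-w//2;y0=c[1]-h//2
    out.append(cv2.resize(d["color"][y0:y0+h,x0:x0+w,::-1],(400,400),interpolation=cv2.INTER_CUBIC))
cv2.imwrite("pics/m3.png",np.hstack(out))
E
```

```text
7.1 [0.47585341 0.08794826 0.19152516] [-0.1 -0.5 -0.2] 0.26151313841784934
```

View pics/m3.png

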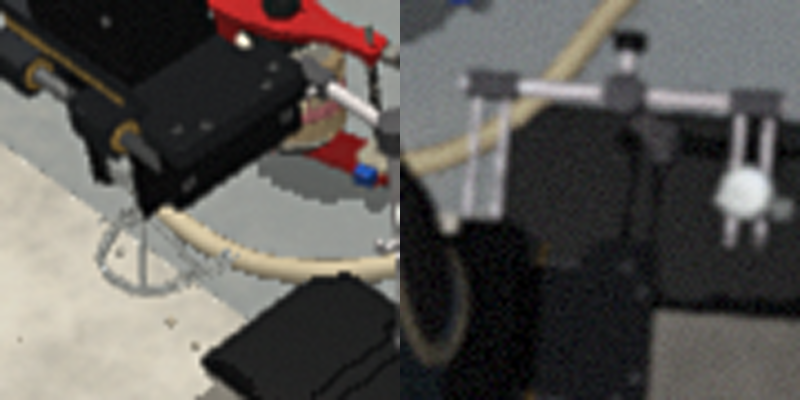

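The framework is held upright, with its arch at crop (145,255), and is clear of the left fork. The crown hangs untouched at right crop (745,190). Now up and across.

Request:
send_rows --pt "0 0 -0.3 0 0 0 1" --pt "0 0 -0.6 0 0 0 1" --pt "0 0 -0.9 0 0 0 1" --pt "0 -0.3 -0.9 0 0 0 1" --pt "0 -0.6 -0.9 0 0 0 1" --pt "0 -0.8 -0.9 0 0 0 1" --pt "0 -0.9 -0.6 0 0 0 1" --pt "0 -0.9 -0.3 0 0 0 1" --pt "0 -0.9 0 0 0 0 1" --pt "0 -0.9 0 0 0 0 1" --pt "0 -0.9 0 0 0 0 1" --pt "0 -0.9 0 0 0 0 1"

```text
time: 8.4
position: [0.4713, -0.0549, 0.3007]
orientation: [0.02, 1.0, 0.0, 0.001]
contact_force: [-1.1, 0.7, -0.8]
gripper_width: 0.268
finger_force: 25.0
```

```bash
python3 go.py .57 -.288 .30 10.2 19.4
```

```text
t 8.4 pos [ 0.4713 -0.0549  0.3007] F [-1.1  0.7 -0.8] w 0.268 ff 25.0
shift [ -5.41  -11.443   0.041] turn [-0.0118 -0.1068 -0.069 ]
```

Request:
send_rows --pt "-0.2 -0.9 0 0 0 0 1" --pt "-0.4 -0.9 0 0 0 0 1" --pt "-0.5 -0.9 0 0 0 0 1" --pt "-0.5 -0.9 0 0 0 0 1" --pt "-0.5 -0.9 0 0 0 0 1" --pt "-0.5 -0.9 0 0 0 0 1" --pt "-0.5 -0.9 0 0 0 0 1" --pt "-0.5 -0.9 0 0 0 0 1" --pt "-0.5 -0.9 0 0 0 0 1" --pt "-0.4 -0.7 0 0 0 0 1" --pt "-0.2 -0.4 0 0 0 0 1" --pt "0 0 0 0 0 0 1"

```text
time: 9.6
position: [0.5575, -0.2428, 0.2996]
orientation: [0.021, 1.0, -0.0, -0.0]
contact_force: [-0.3, 0.0, -1.5]
gripper_width: 0.268
finger_force: 25.0
```

Request:
send_rows --pt "0 0 0 -0.002 -0.012 -0.008 1" --pt "0 0 0 -0.002 -0.02 -0.012 1" --pt "0 0 0 -0.002 -0.02 -0.012 1" --pt "0 0 0 -0.002 -0.02 -0.012 1" --pt "0 0 0 -0.002 -0.02 -0.012 1" --pt "0 0 0 -0.002 -0.015 -0.012 1" --pt "0 0 0 0 0 0 1" --pt "0 0 0 0 0 0 1" --pt "0 0 0 0 0 0 1"

```text
time: 10.5
position: [0.558, -0.2409, 0.2998]
orientation: [-0.087, 0.982, 0.015, 0.167]
contact_force: [0.3, 0.2, -0.6]
gripper_width: 0.259
finger_force: 25.0
```

```bash
python3 go.py .6128 -.2877 .2759 10.2 19.4
```

```text
t 10.5 pos [ 0.558  -0.2409  0.2998] F [ 0.3  0.2 -0.6] w 0.259 ff 25.0
shift [-1.764 -2.785  1.884] turn [-0.0001 -0.0003 -0.0007]
```

Request:
send_rows --pt "-0.2 -0.3 0.2 0 0 0 1" --pt "-0.3 -0.5 0.3 0 0 0 1" --pt "-0.3 -0.5 0.3 0 0 0 1" --pt "-0.3 -0.5 0.3 0 0 0 1" --pt "-0.3 -0.5 0.3 0 0 0 1" --pt "-0.2 -0.3 0.3 0 0 0 1" --pt "-0.15 -0.2 0.2 0 0 0 1" --pt "0 0 0 0 0 0 1" --pt "0 0 0 0 0 0 1" --pt "0 0 0 0 0 0 1"

```text
time: 11.5
position: [0.6119, -0.2887, 0.2756]
orientation: [-0.086, 0.982, 0.015, 0.168]
contact_force: [-1.2, -0.6, -0.9]
gripper_width: 0.265
finger_force: 25.0
```

```bash
python3 go.py .6128 -.2877 .2759 10.2 19.4; python3 - <<'E'
from h import *
from bench import bot
out=[]
for n,c,w in(("scene",(365,215),110),("top",(365,185),110)):
    d=bot.get_image(n); pickle.dump(d,open(f"pics/{n}4.pkl","wb")); h=w;x0=c[0]-w//2;y0=c[1]-h//2
    print(x0,y0,400/w)
    out.append(cv2.resize(d["color"][y0:y0+h,x0:x0+w,::-1],(400,400),interpolation=cv2.INTER_CUBIC))
cv2.imwrite("pics/m4.png",np.hstack(out))
E
```

```text
t 11.5 pos [ 0.6119 -0.2887  0.2756] F [-1.2 -0.6 -0.9] w 0.265 ff 25.0
shift [-0.057  0.039  0.002] turn [-0.0002 -0.0002 -0.0009]
310 160 3.6363636363636362
310 130 3.6363636363636362
```

View pics/m4.png

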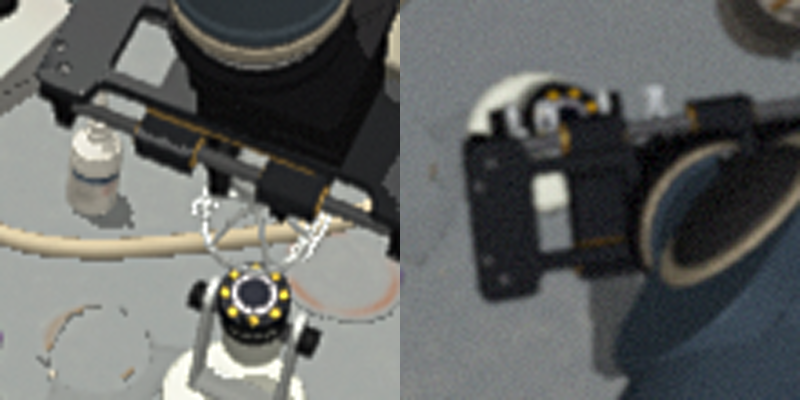

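The scene crop shows the held arch at (265,225), open end up, above the lens ring at (254,293). The top crop shows the lens at (565,105), still in its yoke. Now I check the held pose against the predicted points.

```bash
python3 - <<'E'
from h import *
from bench import bot
from scipy.spatial.transform import Rotation as R
s=bot.read_state(); Rt=R.from_quat(s["orientation"]); d=load("scene",4)
Rf=Rt*R.from_euler("y",-180,degrees=True); o=s["position"]-.0577*Rf.as_matrix()[:,2]
print("arch",o,"z",Rf.as_matrix()[:,2]," yaw/tilt",Rf.as_euler("ZYX",degrees=True))
x0,y0,w,h=345,195,80,60; im=cv2.resize(d["color"][y0:y0+h,x0:x0+w,::-1],(800,600),interpolation=cv2.INTER_CUBIC)
for p in((0,0,0),(-.025,0,0),(.0,.033,0),(0,-.033,0),(0,0,.04),(.028,.03,0),(.028,-.03,0)):
    u=(proj(d,o+Rf.apply(p))-(x0,y0)+.5)*10-.5; cv2.circle(im,tuple(int(v) for v in u),4,(0,0,255),1)
for n in("scene","top"):
    a,b=load(n,0),load(n,4)
# lights now
hs=cv2.cvtColor(cv2.resize(d["color"][232:280,344:408],None,fx=8,fy=8,interpolation=cv2.INTER_CUBIC),cv2.COLOR_RGB2HSV)
k,_,st,ce=cv2.connectedComponentsWithStats(cv2.inRange(hs,(15,110,90),(32,255,255)))
p=np.array([(ce[i]+.5)/8-.5+(344,232) for i in range(1,k) if st[i,4]>60]); print(len(p),cv2.fitEllipse(p.astype(np.float32)))
cv2.imwrite("pics/m5.png",im)
E
```

```text
arch [ 0.63079171 -0.28530421  0.22126251] z [-0.3268399  -0.05804753  0.94329537]  yaw/tilt [ 1.00229995e+01 -1.93874466e+01  1.58854722e-02]
7 ((379.4567565917969, 240.49856567382812), (14.427770614624023, 16.26903533935547), 94.70027160644531)
```

View pics/m5.png

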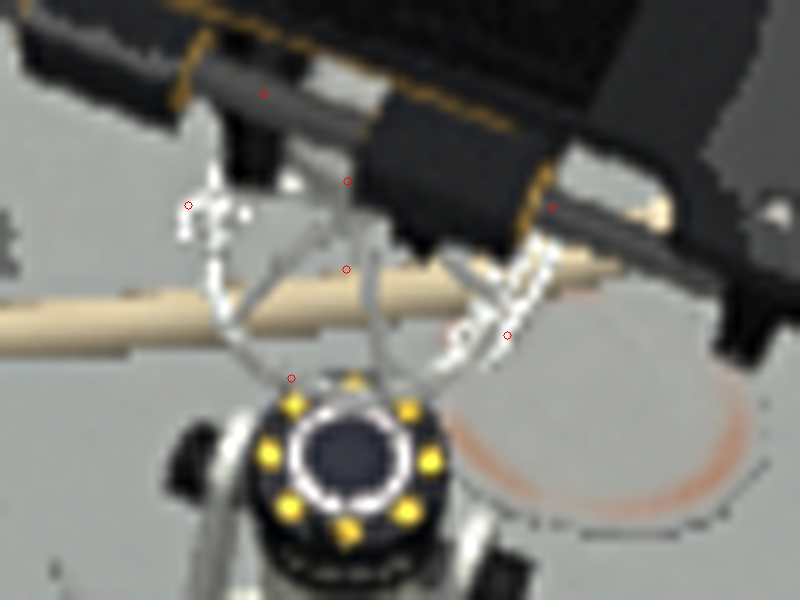

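The overlay matches. Predicted front (291,378) lies on the arch, and predicted sides (188,205) and (507,335) lie on the saddles' outer edges. The lens is at its old pixel, so the camera hasn't moved. One small trim, then hold still.

Request:
send_rows --pt "-0.05 0.04 0 0 0 0 1" --pt "0 0 0 0 0 0 1" --pt "0 0 0 0 0 0 1" --pt "0 0 0 0 0 0 1" --pt "0 0 0 0 0 0 1" --pt "0 0 0 0 0 0 1" --pt "0 0 0 0 0 0 1" --pt "0 0 0 0 0 0 1" --pt "0 0 0 0 0 0 1" --pt "0 0 0 0 0 0 1"

```text
time: 12.6
position: [0.6128, -0.288, 0.2756]
orientation: [-0.086, 0.982, 0.015, 0.167]
contact_force: [0.2, -0.2, -0.8]
gripper_width: 0.262
finger_force: 25.0
```

```bash
python3 go.py .6128 -.2877 .2759 10.2 19.4; python3 -c "
from bench import bot
print(abs(bot.read_state()['dq']).max()); print(bot.finish_job())"
```

```text
t 12.6 pos [ 0.6128 -0.288   0.2756] F [ 0.2 -0.2 -0.8] w 0.262 ff 25.0
shift [-0.007  0.013 -0.016] turn [-0.0002 -0.0003 -0.001 ]
0.0011459938118175792
the job is handed in; nothing more can be done
None
```

I handed the job in after 12.6 s with the framework held still 10 cm in front of the inspection lens, underside to the lens and front on the low side; the last picture put it within about 1.5 mm, the camera had not moved, and the crown casting was still on its fork when last seen.

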